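# Press a hang tab onto a carton: catch off, lever down, hold

### The arm

A 6-joint arm with a two-finger parallel gripper is mounted at the origin on the work surface. World frame = base frame: x ahead of the robot, y to its left, z up, the work surface at z = 0. Lengths are in m, angles in rad, forces in N, time in s.
With the tool pointing down it reaches from about 0.25 to 0.725 m from the base axis. Payload 4 kg.
Tool frame: the origin (TCP) lies on the centre line of the jaws, within the pads' length; the fingertips stand 14 mm ahead of it and the grasp point (between the pads) lies 5 mm behind it; z points along the fingers, x is the direction in which the jaws open and shut, and the axes are right-handed (so a half turn about z gives the same grasp; the last joint's range is limited). The gripper opens to 85 mm and grips with 20 to 120 N. Pads are 22 mm wide; open, the fingers measure 114 mm over their backs; the gripper's body (76 mm by 85 mm) begins 54 mm behind the grasp point. The pads swing forward as they close: fully open they stand 13 mm farther back than shut.
Start: joints at [1.324, 0.241, 0.005, 1.335, 0, 1.571], TCP at [0.122, 0.485, 0.245] pointing down, gripper open.
Joint ranges: [-2.72, 2.72], [-1.05, 1.87], [-1.09, 1.28], [-1.99, 2.15], [-1.42, 1.44], [-3.14, 3.14]. Speed limits (rad/s): [2.79, 2.79, 3.14, 3.14, 3.14, 3.14].

### API

Orientations are given as a unit quaternion [x, y, z, w].
In Python, from workcell import bot gives the robot as it stands.
- The arm moves only by the tool play_rows, never from a script. Its argument "motion" is a list of rows, each an object with "fingers": the closure, from -1 (fully open) to 1 (shut), so that 0 is half open; "translation": the shift along the tool's x, y, z in cm, a list of three; "roll": the turn about the tool's z in degrees. A call has 1 to 20 rows; each row is the pose to reach, as a shift and turn from the pose commanded when the call began, along the tool's axes at that moment; what a row does not reach only later rows make up. A row lasts 1/12 s, in which the tool goes at most 41.7 mm and 7.16 degrees, less where a joint would pass 70% of its speed; a pose out of reach is approached as far as the arm can. A call with a gripper value outside its range is refused whole. The fingers move at their own pace and stop on an object; the grip force is fixed at half the most. Time passes only in rows, so rows that repeat a pose let the fingers close. It gives the time, the measured TCP pose, the force and the opening at its end, in the units of the state.
- bot.get_obs(): the state, without advancing time (a new reading comes with each control period).
- bot.camera(name): name is "scene" or "top" or "wrist"; returns a dict with "pixels" (420x560x3 uint8, red, green, blue), "intrinsics" (3x3 intrinsics, pixels), "k1" (the pictures are not rectified: a ray, as slopes to the right and down, at radius r is drawn at 1 + k1 r^2 times it, then the intrinsics apply), "world_to_cam" (4x4, takes a point from world to camera coordinates). Camera axes: x right, y down, z forward; pixel columns grow to the right and rows downward; lengths in m; the calibration is good to about 2 mm. A picture is of the moment at which its call begins. There is no depth.
- bot.job_done(): hands the job in, once; it reports no verdict.
The state is a dict: "clock": time; "joint_pos": joint angles; "joint_vel": joint speeds; "tau": joint torques, N m; "eef_pos": TCP position; "tool_rot": TCP orientation; "ft_force": force on the tool from outside, world axes, zero at the start; "ft_torque": the same for the moment, N m; "grip_width": finger opening in m.
Only numpy, scipy, OpenCV 4.12 (cv2) and the standard library are available. Lean on these libraries where they do the work, as an engineer would, in place of code of your own. Each camera call takes 0.05 s, during which the arm holds its last target. There are 200 camera calls.

### The job

Find which station of the twin press holds the carton with the orange hang tab, flip that station's red safety catch fully back, then pull its lever down by the yellow grip to its stop, so that the pad presses the tab on, and finish while still holding the lever down there. Leave the other station's catch and lever, its carton and everything else on the bench alone.

Things in the scene. Friction and masses are not known exactly. Their poses are not given: they have to be found in the camera images.
- press: twin bench press for sticking hang tabs on cartons, fixed to the bench: grey base plate 260 x 400 x 20 mm with two equal stations 200 mm apart, each with a blue column, a steel lever and a red safety catch. Origin: centre of the base's underside, on the bench. Its x axis points from its front (robot side) to its back (columns), y to its left, z up; it may be turned some degrees
- bed_a (a point): station a (left, +y side of the press): centre of its bed, on the bed's surface, 20 mm above the bench
- bed_b (a point): station b (right, -y side): the same point of its bed
- carton_tabbed: cardboard carton 110 x 80 x 30 mm (x, y, z), loose on the bed of one of the stations, with a bright ORANGE hang tab (60 mm wide) lying on its top and sticking out 28 mm past its front edge. This is the one to press. Origin: centre of its underside
- carton_plain: the same carton without any tab, on the bed of the other station; not to be pressed. Origin: centre of its underside
- lever_a (a joint): lever of station a (left), rad: 0 = raised (50 deg above level, to the front), grows as its grip is pulled forward and down, stop at 0.90 (level). A spring (2 to 5 N at the grip) lifts it when let go; the pad meets the carton at about 0.82; reaching the stop takes about 13 N at the grip. Blocked by the catch until that is flipped back
- lever_a_grip (a point): point to grip on lever a: on the axis of its yellow round cross grip (18 mm in diameter, 78 mm long, along the press's y, sticking out to the -y side of the lever), 42 mm from the middle plane of the lever (bar 16 mm thick). It moves with the lever: 225 mm above the bench raised, 90 mm at the stop
- lever_a_hinge (a point): point on that lever's hinge axis (along the press's y, 95 mm above the bench), level with the grip point in the press's y: the grip point moves on a circle of 170 mm round it
- grip_a: the yellow cross grip of lever a, a sleeve that turns freely on its own axis; origin on its axis, in the lever's middle plane
- pad_a: round grey foam pad of 44 mm diameter, sprung, under lever a, that presses the carton; origin: centre of its lower face
- catch_a (a joint): red safety catch of station a, rad: 0 = on (handle leans to the front, nose in front of a lug on the lever's hub), grows as its handle is flipped to the back, stop at 1.20 (fully off). Light friction (about 1.5 N at the handle); it stays where it is left
- catch_a_tip (a point): middle of that catch's red T handle: bar 16 mm thick, 52 mm long along the press's y, 65 mm to the +y side of the lever's middle plane, 170 mm above the bench. It swings on 55 mm radius about an axis along the press's y at 125 mm height, from 31 mm in front of it over the top to 31 mm behind it; below it only a thin stem and shaft
- lever_b (a joint): lever of station b (right), rad: 0 = raised (50 deg above level, to the front), grows as its grip is pulled forward and down, stop at 0.90 (level). A spring (2 to 5 N at the grip) lifts it when let go; the pad meets the carton at about 0.82; reaching the stop takes about 13 N at the grip. Blocked by the catch until that is flipped back
- lever_b_grip (a point): point to grip on lever b: on the axis of its yellow round cross grip (18 mm in diameter, 78 mm long, along the press's y, sticking out to the -y side of the lever), 42 mm from the middle plane of the lever (bar 16 mm thick). It moves with the lever: 225 mm above the bench raised, 90 mm at the stop
- lever_b_hinge (a point): point on that lever's hinge axis (along the press's y, 95 mm above the bench), level with the grip point in the press's y: the grip point moves on a circle of 170 mm round it
- grip_b: the yellow cross grip of lever b, a sleeve that turns freely on its own axis; origin on its axis, in the lever's middle plane
- pad_b: round grey foam pad of 44 mm diameter, sprung, under lever b, that presses the carton; origin: centre of its lower face
- catch_b (a joint): red safety catch of station b, rad: 0 = on (handle leans to the front, nose in front of a lug on the lever's hub), grows as its handle is flipped to the back, stop at 1.20 (fully off). Light friction (about 1.5 N at the handle); it stays where it is left
- catch_b_tip (a point): middle of that catch's red T handle: bar 16 mm thick, 52 mm long along the press's y, 65 mm to the +y side of the lever's middle plane, 170 mm above the bench. It swings on 55 mm radius about an axis along the press's y at 125 mm height, from 31 mm in front of it over the top to 31 mm behind it; below it only a thin stem and shaft
- tape_roll: bystander: brown roll of packing tape, 100 mm diameter, 48 mm high; origin centre of underside
- tape_measure: bystander: red and black tape measure 70 x 38 x 62 mm; origin centre of underside
- calculator: bystander: blue desk calculator 140 x 85 x 14 mm; origin centre of underside
- label_roll: bystander: white roll of labels standing on end, 90 mm diameter, 60 mm high; origin centre of underside
- notepad: bystander: yellow note block 80 x 80 x 18 mm; origin centre of underside
There are look-alikes about, which are no part of the job. What is shaped like the carton_tabbed but black or green is not meant.

How it is judged:
By the outcome, as a careful person would: the job done as asked, in the order asked, and still so for the second after the job is handed in, while the arm keeps its last pose, push and grip.
It also fails if it takes over 48 s, if anything falls off the work surface, if the arm or the gripper's body presses on something with over 40 N, if the wrist force passes 120 N, or if a joint passes its speed limit or range.

## Working session

There is one attempt and no reset: what is moved stays moved. The work goes in short steps, Python scripts to look and compute and a tool call to move; the robot and the scene stay as the last step left them, time stands still between calls to the robot, and variables do not carry over. Pictures are saved under pics/ and viewed, about 8 in all and at most 12, crops included, and the job is handed in when it is done.

Besides the shell and the picture viewer there is one more tool, called after "Emit:" as name([rows], argument=value, ...), one row to a line, values as JSON. play_rows: Moves the arm, as the interface text tells. Its arguments: {"type":"object","properties":{"motion":{"type":"array","items":{"type":"object","properties":{"fingers":{"type":"number"},"translation":{"type":"array","items":{"type":"number"}},"roll":{"type":"number"}}}}},"required":["motion"]}

```bash
mkdir -p pics
cat > h.py <<'E'
import numpy as np,cv2
from workcell import bot
def cast(c,px,z):
    K=np.array(c["intrinsics"]);k=c["k1"];T=np.array(c["world_to_cam"])
    d=(np.array(px,float)-K[:2,2])/[K[0,0],K[1,1]]
    u=d.copy()
    for _ in range(30): u=d/(1+k*(u@u))
    R=T[:3,:3];o=-R.T@T[:3,3];v=R.T@np.r_[u,1]
    return o+v*(z-o[2])/v[2]
def proj(c,p):
    T=np.array(c["world_to_cam"]);K=np.array(c["intrinsics"])
    q=T[:3,:3]@np.array(p)+T[:3,3];u=q[:2]/q[2];u=u*(1+c["k1"]*(u@u))
    return u*[K[0,0],K[1,1]]+K[:2,2]
E
python3 - <<'E'
from h import *
ims=[]
for n in("scene","top"):
    c=bot.camera(n);np.save(n+".npy",c,allow_pickle=True);cv2.imwrite(f"pics/{n}0.png",c["pixels"][...,::-1])
    T=np.array(c["world_to_cam"]);print(n,-T[:3,:3].T@T[:3,3],T[2,:3])
print(bot.get_obs())
E
```

```text
scene [ 1.42333898 -0.69781907  1.33359529] [-0.57990124  0.39622668 -0.71184195]
top [ 0.24625498 -0.06349734  1.54027894] [ 0.15943367  0.02148967 -0.98697472]
{'clock': 0.1, 'joint_pos': array([1.32397226e+00, 2.41335666e-01, 3.87240443e-03, 1.33520720e+00,
       1.24804343e-05, 1.57083283e+00]), 'joint_vel': array([-3.80726168e-04, -1.12946510e-03,  2.05850849e-03, -9.00716476e-04,
        1.90868446e-05,  1.31053679e-03]), 'tau': array([ 6.50606148e-05, -3.73137331e+01,  2.53009933e+01,  1.08126272e-02,
       -5.32897366e-05,  2.16045571e-06]), 'eef_pos': array([0.12202834, 0.48432795, 0.24450808]), 'tool_rot': array([ 7.88783820e-01,  6.14669999e-01, -7.42957641e-04,  5.71091548e-04]), 'ft_force': array([ 0.00943339, -0.40027972,  0.63552489]), 'ft_torque': array([ 0.01745174,  0.05432363, -0.01897076]), 'grip_width': 0.08498817276954156}
```

View pics/scene0.png

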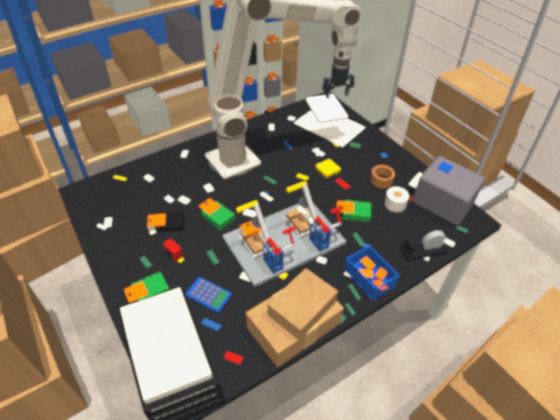

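View pics/top0.png

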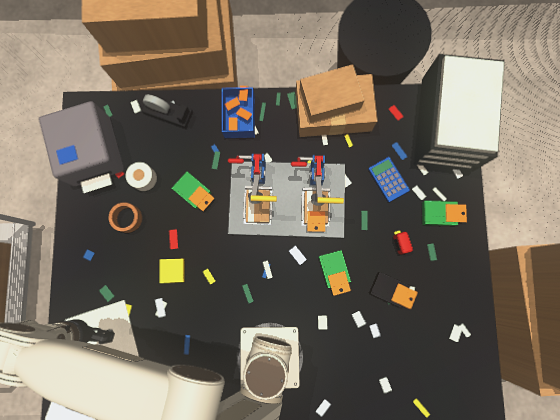

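Scene view: the press has two stations, with the left one around top pixel (257,205) and the right one around (317,220). The candidates for the tabbed carton in the top view are:
- the brown carton with an orange tab on the right station (316,224)
- the plain carton on the left station (257,207)
- green look-alikes at (195,192), (335,272) and (445,212)
- the black look-alike at (395,291)

I choose station b, and will check it in a close crop while measuring.

Run:
```python
from h import *
c=np.load("top.npy",allow_pickle=True).item();im=c["pixels"]
cv2.imwrite("pics/crop.png",cv2.resize(im[140:245,215:360,::-1],None,fx=5,fy=5,interpolation=cv2.INTER_CUBIC))
hsv=cv2.cvtColor(im,cv2.COLOR_RGB2HSV);roi=np.zeros(im.shape[:2],np.uint8);roi[145:240,222:350]=255
H,S,V=cv2.split(hsv)
M={"yellow":((H>22)&(H<34)&(S>150)&(V>120),.225),"red":(((H<5)|(H>174))&(S>150)&(V>90),.17)}
for n,(m,z) in M.items():
    k,l,st,ce=cv2.connectedComponentsWithStats((m*255).astype(np.uint8)&roi)
    for i in range(1,k):
        if st[i,4]>15: print(n,st[i],ce[i].round(1),cast(c,ce[i],z).round(4))
m=((S<40)&(V>100)&(V<200)).astype(np.uint8)*255&roi
m=cv2.morphologyEx(m,cv2.MORPH_CLOSE,np.ones((15,15)))
cn=max(cv2.findContours(m,0,2)[0],key=cv2.contourArea)
r=cv2.minAreaRect(cn);print(r)
b=[cast(c,p,.02) for p in cv2.boxPoints(r)];print(np.round(b,4),np.mean(b,0))
```

```text
yellow [251 196  25   5 104] [263.4 197.6] [0.4954 0.0039 0.225 ]
yellow [317 197  27   6 112] [330.1 199.5] [ 0.4857 -0.1961  0.225 ]
red [254 154   8  20 109] [256.8 162.7] [0.619  0.0265 0.17  ]
red [228 156  16   7  76] [235.3 159.9] [0.6296 0.0949 0.17  ]
red [315 156   8  20 107] [318.4 164.3] [ 0.6095 -0.1687  0.17  ]
red [291 158  16   8  74] [298.4 162.9] [ 0.6158 -0.1056  0.17  ]
((288.53741455078125, 195.2518768310547), (117.75291442871094, 82.24725341796875), 2.8624050617218018)
[[ 0.4114  0.1387  0.02  ]
 [ 0.7036  0.1248  0.02  ]
 [ 0.6729 -0.2895  0.02  ]
 [ 0.3842 -0.2638  0.02  ]] [ 0.54302028 -0.07242879  0.02      ]
```

View pics/crop.png

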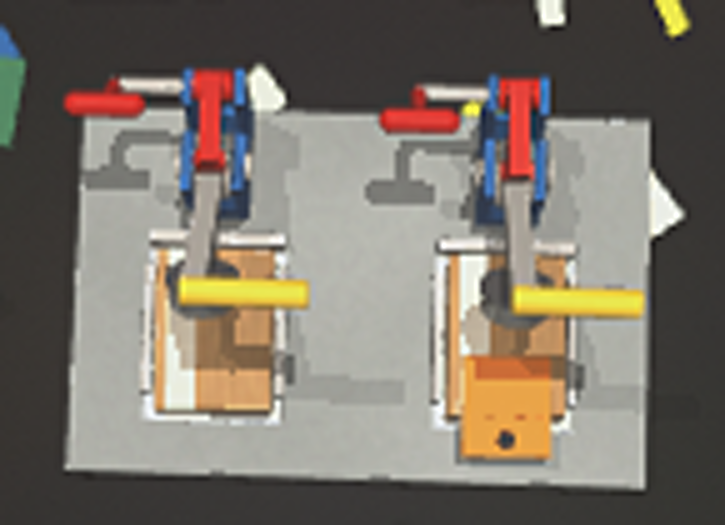

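Crop: the orange tab is on station b, the right one, at crop (505,410). Its T handle is at crop (421,120) and its grip at crop (578,302). Next I lift, close the fingers, and go above the front of catch b.

Emit:
play_rows([
  {"fingers": 1, "roll": 0, "translation": [0, 0, -4]},
  {"fingers": 1, "roll": 0, "translation": [0, 0, -8]},
  {"fingers": 1, "roll": 79, "translation": [-46.2, 58.3, -8]},
  {"fingers": 1, "roll": 79, "translation": [-46.2, 58.3, -8]},
  {"fingers": 1, "roll": 79, "translation": [-46.2, 58.3, -8]},
  {"fingers": 1, "roll": 79, "translation": [-46.2, 58.3, -8]},
  {"fingers": 1, "roll": 79, "translation": [-46.2, 58.3, -8]},
  {"fingers": 1, "roll": 79, "translation": [-46.2, 58.3, -8]},
  {"fingers": 1, "roll": 79, "translation": [-46.2, 58.3, -8]},
  {"fingers": 1, "roll": 79, "translation": [-46.2, 58.3, -8]},
  {"fingers": 1, "roll": 79, "translation": [-46.2, 58.3, -8]},
  {"fingers": 1, "roll": 79, "translation": [-46.2, 58.3, -8]},
  {"fingers": 1, "roll": 79, "translation": [-46.2, 58.3, -8]},
  {"fingers": 1, "roll": 79, "translation": [-46.2, 58.3, -8]},
  {"fingers": 1, "roll": 79, "translation": [-46.2, 58.3, -8]},
  {"fingers": 1, "roll": 79, "translation": [-46.2, 58.3, -8]},
  {"fingers": 1, "roll": 79, "translation": [-46.2, 58.3, -8]},
  {"fingers": 1, "roll": 79, "translation": [-46.2, 58.3, -8]},
  {"fingers": 1, "roll": 79, "translation": [-46.2, 58.3, -8]},
  {"fingers": 1, "roll": 79, "translation": [-46.2, 58.3, -8]},
])

```text
clock: 1.77
eef_pos: [0.5755, -0.1081, 0.3244]
tool_rot: [1.0, -0.028, -0.0, 0.0]
ft_force: [0.8, 1.4, -0.1]
grip_width: -0.0
```

Run:
```python
from h import *
c=bot.camera("wrist");np.save("w1.npy",c,allow_pickle=True);im=c["pixels"]
cv2.imwrite("pics/w1.png",im[...,::-1])
o=bot.get_obs();print(o["eef_pos"],o["tool_rot"])
T=np.array(c["world_to_cam"]);print(-T[:3,:3].T@T[:3,3],T[2,:3])
H,S,V=cv2.split(cv2.cvtColor(im,cv2.COLOR_RGB2HSV))
M={"yellow":((H>22)&(H<34)&(S>150)&(V>100),.225),"red":(((H<5)|(H>174))&(S>150)&(V>80),.17)}
for n,(m,z) in M.items():
    k,l,st,ce=cv2.connectedComponentsWithStats((m*255).astype(np.uint8))
    for i in range(1,k):
        if st[i,4]>150: print(n,st[i],ce[i].round(1),cast(c,ce[i],z).round(4))
print("tip exp px",proj(c,[.612,-.108,.17]),"grip",proj(c,[.485,-.207,.225]))
```

```text
[ 0.57851881 -0.11293746  0.32195623] [ 9.99539722e-01 -3.02842530e-02 -5.34412521e-04  1.70981463e-03]
[ 0.57871316 -0.03997845  0.45203158] [-0.01651779 -0.26723401 -0.96349009]
yellow [ 130    0   35  120 1266] [151.8  74.5] [ 0.4936 -0.0048  0.225 ]
yellow [536   0  24  12 185] [547.6   5.6] [0.757 0.026 0.225]
yellow [ 159  203   50   42 1377] [181.1 221.1] [ 0.4995 -0.1076  0.225 ]
yellow [162 283  22  24 181] [172.7 292.3] [ 0.4841 -0.1663  0.225 ]
red [ 294   24   73   32 1669] [332.8  38.9] [0.6228 0.0215 0.17  ]
red [ 314  166   38   56 1034] [326.1 192.4] [ 0.6143 -0.1045  0.17  ]
red [ 293  233   63   25 1060] [327.1 245.3] [ 0.6142 -0.1554  0.17  ]
tip exp px [323.65384526 196.30716712] grip [181.41959632 335.52463867]
```

View pics/w1.png

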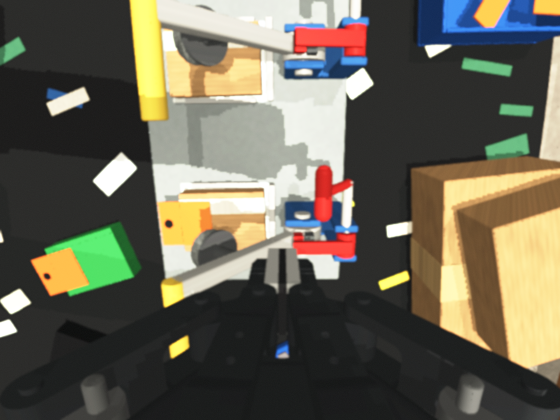

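Wrist view: the red T bar of catch b spans (316–332, 166–222). Its centre is (324,194), which agrees with my projected estimate (324,196). I now descend in front of it.

Emit:
play_rows([
  {"fingers": 1, "roll": 0, "translation": [-0.3, -0.6, 3]},
  {"fingers": 1, "roll": 0, "translation": [-0.3, -0.6, 6]},
  {"fingers": 1, "roll": 0, "translation": [-0.3, -0.6, 9]},
  {"fingers": 1, "roll": 0, "translation": [-0.3, -0.6, 12]},
  {"fingers": 1, "roll": 0, "translation": [-0.3, -0.6, 14]},
  {"fingers": 1, "roll": 0, "translation": [-0.3, -0.6, 15]},
  {"fingers": 1, "roll": 0, "translation": [-0.3, -0.6, 15]},
  {"fingers": 1, "roll": 0, "translation": [-0.3, -0.6, 15]},
  {"fingers": 1, "roll": 0, "translation": [-0.3, -0.6, 15]},
])

```text
clock: 2.57
eef_pos: [0.573, -0.0995, 0.1771]
tool_rot: [1.0, -0.027, 0.001, 0.0]
ft_force: [-0.5, -0.5, 0.1]
grip_width: 0.0002
```

Emit:
play_rows([
  {"fingers": 1, "roll": 0, "translation": [1, 0, 0.2]},
  {"fingers": 1, "roll": 0, "translation": [1.6, 0, 0.2]},
  {"fingers": 1, "roll": 0, "translation": [2.2, 0, 0.2]},
  {"fingers": 1, "roll": 0, "translation": [2.8, 0, 0.2]},
  {"fingers": 1, "roll": 0, "translation": [3.4, 0, 0.2]},
  {"fingers": 1, "roll": 0, "translation": [4, 0, 0.2]},
  {"fingers": 1, "roll": 0, "translation": [4.6, 0, 0.2]},
  {"fingers": 1, "roll": 0, "translation": [5.2, 0, 0.2]},
  {"fingers": 1, "roll": 0, "translation": [5.8, 0, 0.2]},
  {"fingers": 1, "roll": 0, "translation": [6.4, 0, 0.2]},
  {"fingers": 1, "roll": 0, "translation": [7, 0, 0.2]},
  {"fingers": 1, "roll": 0, "translation": [7.3, 0, 0.2]},
  {"fingers": 1, "roll": 0, "translation": [7.3, 0, 0.2]},
  {"fingers": 1, "roll": 0, "translation": [7.3, 0, 0.2]},
])

```text
clock: 3.73
eef_pos: [0.6455, -0.1035, 0.1731]
tool_rot: [1.0, -0.027, 0.0, 0.0]
ft_force: [0.1, -0.0, -0.0]
grip_width: -0.0
```

Emit:
play_rows([
  {"fingers": 1, "roll": 0, "translation": [0.2, 0, 0]},
  {"fingers": 1, "roll": 0, "translation": [0.4, 0, 0]},
  {"fingers": 1, "roll": 0, "translation": [0.6, 0, 0]},
  {"fingers": 1, "roll": 0, "translation": [0.6, 0, 0]},
])

```text
clock: 4.07
eef_pos: [0.6507, -0.1037, 0.173]
tool_rot: [1.0, -0.027, -0.0, -0.0]
ft_force: [-1.9, -0.2, -1.2]
grip_width: -0.0002
```

Run:
```python
from h import *
c=bot.camera("wrist");im=c["pixels"]
cv2.imwrite("pics/w2.png",im[...,::-1])
o=bot.get_obs();print(o["eef_pos"],o["ft_force"])
```

```text
[ 0.65074994 -0.10373971  0.1730844 ] [-1.42282181  0.2112779  -1.05692239]
```

View pics/w2.png

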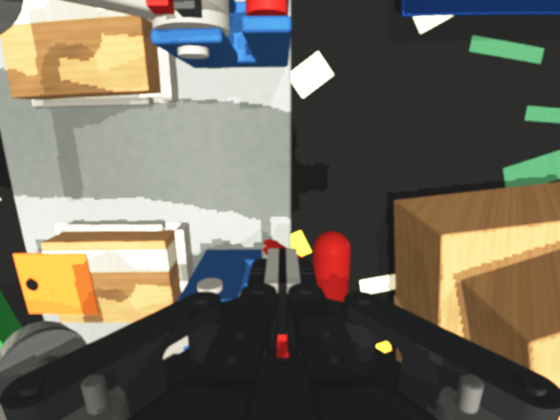

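Wrist view: the red bar lies just behind the fingers, at (332,265), so it has been flipped back. I push on in small steps to feel the stop.

Emit:
play_rows([
  {"fingers": 1, "roll": 0, "translation": [0.2, 0, -0.2]},
  {"fingers": 1, "roll": 0, "translation": [0.4, 0, -0.2]},
  {"fingers": 1, "roll": 0, "translation": [0.4, 0, -0.2]},
])

```text
clock: 4.37
eef_pos: [0.6539, -0.1039, 0.1755]
tool_rot: [1.0, -0.027, -0.001, -0.0]
ft_force: [-5.8, -0.3, 1.1]
grip_width: -0.0001
```

Run:
```python
from h import *
c=bot.camera("wrist");im=c["pixels"]
H,S,V=cv2.split(cv2.cvtColor(im,cv2.COLOR_RGB2HSV))
m=((H<5)|(H>174))&(S>150)&(V>80)
k,l,st,ce=cv2.connectedComponentsWithStats((m*255).astype(np.uint8))
for i in range(1,k):
    if st[i,4]>150: print(st[i],ce[i].round(1),cast(c,[st[i,0]+st[i,2]/2,ce[i][1]],.17).round(4))
o=bot.get_obs();print(o["eef_pos"],o["ft_force"],proj(c,[.674,-.111,.17]))
```

```text
[142   0  27  16 363] [155.9   6.7] [0.6118 0.0087 0.17  ]
[241   0  40  17 642] [260.2   7.5] [0.6513 0.0056 0.17  ]
[ 310  228   37   75 2179] [329.5 262.3] [ 0.6743 -0.0984  0.17  ]
[259 238  24  17 189] [267.3 245.1] [ 0.649  -0.0887  0.17  ]
[276 334  14  25 284] [282.1 346.5] [ 0.6514 -0.1425  0.17  ]
[ 0.65389115 -0.10393835  0.17552221] [-6.29272526 -0.15734869  0.58048401] [328.18543047 287.21787468]
```

Emit:
play_rows([
  {"fingers": 1, "roll": 0, "translation": [0.15, 0, 0]},
  {"fingers": 1, "roll": 0, "translation": [0.3, 0, 0]},
  {"fingers": 1, "roll": 0, "translation": [0.3, 0, 0]},
])

```text
clock: 4.67
eef_pos: [0.6545, -0.104, 0.1753]
tool_rot: [1.0, -0.028, -0.004, -0.0]
ft_force: [-11.7, 0.5, 5.3]
grip_width: 0.0001
```

The force rose to 11.7 N over 0.6 mm of travel, and the handle sits at x=0.674 as predicted, so the catch is at its stop. Next I back off, lift, open the gripper and go above grip b.

Emit:
play_rows([
  {"fingers": 1, "roll": 0, "translation": [-1.5, 0, 0]},
  {"fingers": 1, "roll": 0, "translation": [-3, 0, 0]},
  {"fingers": 1, "roll": 0, "translation": [-3, 0, -4]},
  {"fingers": 1, "roll": 0, "translation": [-3, 0, -8]},
  {"fingers": 1, "roll": 0, "translation": [-3, 0, -12]},
  {"fingers": 1, "roll": 0, "translation": [-3, 0, -15]},
  {"fingers": 0, "roll": 0, "translation": [-6, 3, -15]},
  {"fingers": 0, "roll": 0, "translation": [-9, 5.5, -15]},
  {"fingers": 0, "roll": 0, "translation": [-12, 8, -15]},
  {"fingers": 0, "roll": 0, "translation": [-15, 10, -15]},
  {"fingers": 0, "roll": 0, "translation": [-16.8, 11.2, -15]},
  {"fingers": 0, "roll": 0, "translation": [-16.8, 11.2, -15]},
  {"fingers": 0, "roll": 0, "translation": [-16.8, 11.2, -15]},
  {"fingers": 0, "roll": 0, "translation": [-16.8, 11.2, -15]},
])

```text
clock: 5.83
eef_pos: [0.485, -0.2069, 0.3262]
tool_rot: [1.0, -0.027, 0.002, 0.0]
ft_force: [1.3, -0.3, 0.2]
grip_width: 0.0431
```

Run:
```python
from h import *
c=bot.camera("wrist");im=c["pixels"]
cv2.imwrite("pics/w3.png",im[...,::-1])
o=bot.get_obs();print(o["eef_pos"],o["ft_force"],o["tool_rot"],o["grip_width"])
print(proj(c,[.485,-.207,.225]),proj(c,[.674,-.111,.17]))
H,S,V=cv2.split(cv2.cvtColor(im,cv2.COLOR_RGB2HSV))
m=(H>22)&(H<34)&(S>150)&(V>100)
k,l,st,ce=cv2.connectedComponentsWithStats((m*255).astype(np.uint8))
for i in range(1,k):
    if st[i,4]>150: print(st[i],ce[i].round(1),cast(c,ce[i],.225).round(4))
```

```text
[ 0.48519014 -0.20655465  0.32578246] [ 0.67286614 -0.31089902 -0.12377696] [ 9.99634347e-01 -2.70200074e-02  1.02854019e-03  1.84056769e-04] 0.042567978601357935
[282.72747774 215.63785509] [498.74918997  76.48526823]
[ 269  147   22  106 2169] [279.6 197.7] [ 0.4835 -0.1932  0.225 ]
[  75  176   60   52 1721] [105.1 202.7] [ 0.3537 -0.1896  0.225 ]
```

View pics/w3.png

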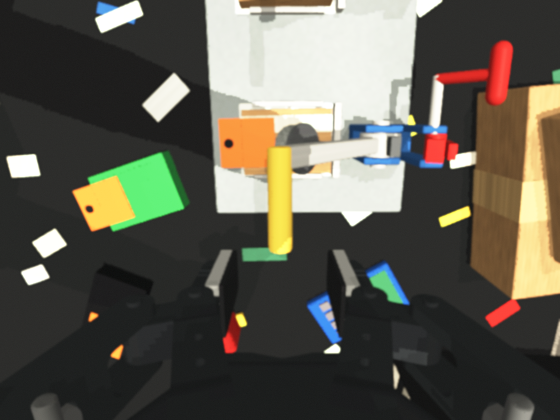

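Wrist view: grip b's sleeve spans (269–291, 147–253), and my grip point projects on it at (283,216), midway between the fingers. Catch b's handle is at (500,75), where the fully-off position projects (499,76). I descend and close.

Emit:
play_rows([
  {"fingers": 0, "roll": 0, "translation": [-0.1, 0, 3]},
  {"fingers": 0, "roll": 0, "translation": [-0.1, 0, 6]},
  {"fingers": 0, "roll": 0, "translation": [-0.1, 0, 9]},
  {"fingers": 0, "roll": 0, "translation": [-0.1, 0, 10.6]},
  {"fingers": 0, "roll": 0, "translation": [-0.1, 0, 10.6]},
  {"fingers": 0, "roll": 0, "translation": [-0.1, 0, 10.6]},
  {"fingers": 1, "roll": 0, "translation": [-0.1, 0, 10.6]},
  {"fingers": 1, "roll": 0, "translation": [-0.1, 0, 10.6]},
  {"fingers": 1, "roll": 0, "translation": [-0.1, 0, 10.6]},
  {"fingers": 1, "roll": 0, "translation": [-0.1, 0, 10.6]},
  {"fingers": 1, "roll": 0, "translation": [-0.1, 0, 10.6]},
  {"fingers": 1, "roll": 0, "translation": [-0.1, 0, 10.6]},
  {"fingers": 1, "roll": 0, "translation": [-0.1, 0, 10.6]},
  {"fingers": 1, "roll": 0, "translation": [-0.1, 0, 10.6]},
])

```text
clock: 7.05
eef_pos: [0.4831, -0.2069, 0.2206]
tool_rot: [1.0, -0.027, 0.001, 0.0]
ft_force: [-2.1, 1.1, 5.8]
grip_width: 0.0162
```

The grip is held at 16 mm opening. I pull along the 170 mm arc, stopping first at about 45°.

Emit:
play_rows([
  {"fingers": 1, "roll": 0, "translation": [-0.5, 0, 0.5]},
  {"fingers": 1, "roll": 0, "translation": [-1.1, 0, 1.0]},
  {"fingers": 1, "roll": 0, "translation": [-2.1, 0, 2.1]},
  {"fingers": 1, "roll": 0, "translation": [-3.0, 0, 3.3]},
  {"fingers": 1, "roll": 0, "translation": [-3.8, 0, 4.5]},
  {"fingers": 1, "roll": 0, "translation": [-4.5, 0, 5.8]},
  {"fingers": 1, "roll": 0, "translation": [-5.0, 0, 7.2]},
  {"fingers": 1, "roll": 0, "translation": [-5.5, 0, 8.6]},
  {"fingers": 1, "roll": 0, "translation": [-5.8, 0, 10.1]},
  {"fingers": 1, "roll": 0, "translation": [-6.0, 0, 11.5]},
  {"fingers": 1, "roll": 0, "translation": [-6.0, 0, 11.5]},
  {"fingers": 1, "roll": 0, "translation": [-6.0, 0, 11.5]},
])

```text
clock: 8.05
eef_pos: [0.4238, -0.2039, 0.105]
tool_rot: [1.0, -0.027, 0.001, 0.0]
ft_force: [0.8, -0.1, 4.8]
grip_width: 0.0161
```

Emit:
play_rows([
  {"fingers": 1, "roll": 0, "translation": [-0.05, 0, 0.5]},
  {"fingers": 1, "roll": 0, "translation": [-0.1, 0, 1.0]},
  {"fingers": 1, "roll": 0, "translation": [-0.1, 0, 1.5]},
  {"fingers": 1, "roll": 0, "translation": [-0.1, 0, 1.8]},
  {"fingers": 1, "roll": 0, "translation": [-0.1, 0, 2.0]},
  {"fingers": 1, "roll": 0, "translation": [-0.1, 0, 2.0]},
  {"fingers": 1, "roll": 0, "translation": [-0.1, 0, 2.0]},
])

```text
clock: 8.63
eef_pos: [0.4234, -0.204, 0.0866]
tool_rot: [1.0, -0.027, 0.002, 0.001]
ft_force: [-1.6, -0.1, 11.2]
grip_width: 0.016
```

Emit:
play_rows([
  {"fingers": 1, "roll": 0, "translation": [0, 0, 0.2]},
  {"fingers": 1, "roll": 0, "translation": [0, 0, 0.4]},
  {"fingers": 1, "roll": 0, "translation": [0, 0, 0.4]},
  {"fingers": 1, "roll": 0, "translation": [0, 0, 0.4]},
])

```text
clock: 8.97
eef_pos: [0.4236, -0.2041, 0.0852]
tool_rot: [1.0, -0.027, 0.003, 0.001]
ft_force: [-8.6, 3.8, 31.0]
grip_width: 0.0163
```

Emit:
play_rows([
  {"fingers": 1, "roll": 0, "translation": [-0.1, 0, -0.1]},
  {"fingers": 1, "roll": 0, "translation": [-0.1, 0, -0.1]},
  {"fingers": 1, "roll": 0, "translation": [-0.1, 0, -0.1]},
  {"fingers": 1, "roll": 0, "translation": [-0.1, 0, -0.1]},
  {"fingers": 1, "roll": 0, "translation": [-0.1, 0, -0.1]},
  {"fingers": 1, "roll": 0, "translation": [-0.1, 0, -0.1]},
])

```text
clock: 9.47
eef_pos: [0.4235, -0.2041, 0.0855]
tool_rot: [1.0, -0.027, 0.003, 0.001]
ft_force: [-3.9, 2.8, 23.9]
grip_width: 0.0162
```

Run:
```python
from h import *
o=bot.get_obs();print(o["eef_pos"],o["ft_force"])
a=bot.camera("wrist")["pixels"];b=bot.camera("scene")["pixels"][170:290,190:370]
b=cv2.resize(b,None,fx=2.2,fy=2.2,interpolation=cv2.INTER_CUBIC)
h=np.zeros((420,396,3),np.uint8);h[:b.shape[0],:b.shape[1]]=b
cv2.imwrite("pics/fin.png",np.hstack([a[:,:400],h])[...,::-1])
```

```text
[ 0.4235319  -0.20407915  0.08552081] [-3.93357737  2.75493576 23.87857833]
```

View pics/fin.png

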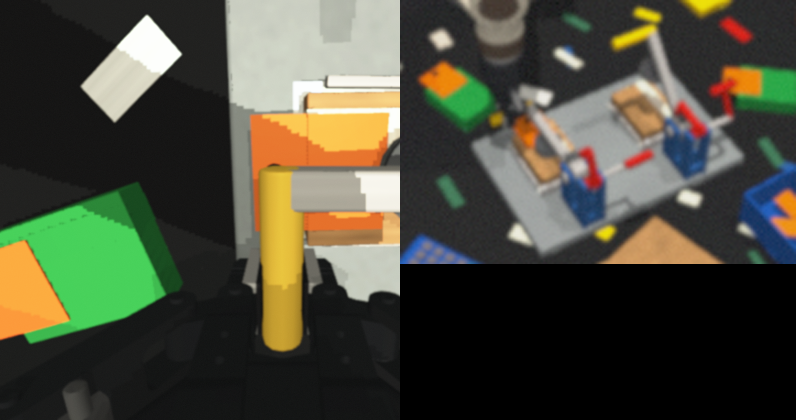

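Final view: lever b is level and held, with its yellow grip at (282,260) between the fingers. Catch b's handle is back at (638,160), and station a's lever is still raised. The measured grip height is 0.0905 m, against 0.090 expected at the stop, with a steady 24 N.

```bash
python3 -c "
from workcell import bot
print(bot.job_done())"
```

```text
the job is handed in; nothing more can be done
None
```

The carton with the orange tab was on station b (right). I flipped that station's catch back to its stop, then gripped lever b and pulled it down to its stop. I handed the job in at about 9.6 s, still holding it there.

- **Catch b:** the handle measured x = 0.674 m, as predicted for fully off, and the pushing force rose to 12 N with almost no further movement. A later wrist picture showed it within 2 pixels of the fully-off position.
- **Lever b:** the grip height was 0.0905 m, against 0.090 m expected at the stop. The force was a steady 24 N, above the roughly 13 N needed; it touched 31 N before I eased off.
- **Station a:** in the last picture its lever was still raised, and I saw nothing else disturbed.
- **Small mismatch:** the fingers read 16 mm on the 18 mm grip. The grip held throughout and did not slip.

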